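# Unbolt and open the double doors of a bench-top reagent cabinet

### The job

Open both doors of the white reagent cabinet: slide the bolt with the red paddle on its roof fully back to the left, swing the left door (the one whose metal strip overlaps the other) wide open first, then swing the right door wide open, each to about square with the cabinet's front. Leave both doors standing open, the bolt drawn back, and do not knock over or shove the bottles, dishes and other things standing around.

Things in the scene. Friction and masses are not known exactly. Their poses are not given: they have to be found in the camera images.
- cabinet: white cabinet fixed on the bench, 200 mm deep (x), 360 wide (y), flat roof 155 above the bench. Origin: centre of its underside; front faces its -x (to the robot), +y is the robot's left. In its frame: hinge axes at x -106, y +168 and -168 mm; shut leaves fill x -112 to -100; the bolt's two guide rails on the roof, 25 mm high, fill x -49 to -21, y 37 to 177
- leaf_left (a joint): grey leaf hinged on the cabinet's left side (+y), 163 x 146 mm tall, 12 mm thick; radians: 0 shut, grows as its free (middle) edge swings out to the robot (clockwise seen from above), stop at 1.8. Stays where left; under 2 N at the tab. A metal strip on its free edge overlaps the right leaf's front by 22 mm and keeps that leaf shut. Locked by the bolt at its lug until the bolt is drawn back 29 mm
- leaf_right (a joint): grey leaf hinged on the cabinet's right side (-y), 163 x 146 mm tall, 12 mm thick; radians: 0 shut, grows as its free (middle) edge swings out to the robot (anticlockwise seen from above), stop at 1.8. Stays where left; under 2 N at the tab. No latch of its own; the left leaf's strip lies over it, so open the left one first (else it drives the left one out)
- bolt (a joint): sliding bolt on the roof, metres: 0 = fully shot (locking), 0.060 = fully drawn back; grows as the red paddle slides along the cabinet's +y (to the robot's left). Starts at 0 to 0.012. Takes about 2 to 3 N, stays where it is left.
- bolt_paddle (a point): top centre of the bolt's red upright paddle, 225 mm above the bench; paddle 30 mm wide (cabinet x), 10 thick (cabinet y), 179 to 225 mm above the bench, at x -35 mm in the cabinet's frame, y 85 mm when shot, 145 when drawn. Push it from its right side, where 54 mm is free up to the left leaf's lug, or pinch it. Axes as the cabinet's
- lug (a point): top centre of the left leaf's upright steel lug, 190 mm above the bench, 8 x 14 mm; when shut at x -23, y +19 mm in the cabinet's frame, behind the bolt's rod. A flat bracket 14 mm wide, its top 163 mm above the bench, joins it to the leaf's free end and swings with it
- leaf_left_tab (a point): point on the inner (cabinet-side) face of the left leaf's black pull tab, mid-width, 95.5 mm along the leaf from its hinge axis, 180 mm above the bench. The tab stands up in the leaf's plane: 65 mm wide, 12 mm thick, from 155 to 205 mm above the bench; hook behind it over the roof and sweep it out. Axes turn with the leaf: x outer to inner face, y to the robot's left when shut
- leaf_right_tab (a point): point on the inner (cabinet-side) face of the right leaf's black pull tab, mid-width, 95.5 mm along the leaf from its hinge axis, 180 mm above the bench. The tab stands up in the leaf's plane: 65 mm wide, 12 mm thick, from 155 to 205 mm above the bench; hook behind it over the roof and sweep it out. Axes turn with the leaf: x outer to inner face, y to the robot's left when shut
- leaf_left_hinge (a point): point on the left leaf's upright hinge axis, 85 mm above the bench
- leaf_right_hinge (a point): point on the right leaf's upright hinge axis, 85 mm above the bench
- tip_tray: bystander: loose green open tray, 70 x 120 x 40 mm high, on the rear half of the cabinet's roof; origin at the centre of its underside
- amber_bottle: bystander: loose amber bottle, 76 mm across, 170 mm tall; origin at the centre of its underside, z up
- white_bottle: bystander: loose white bottle with blue cap, 80 mm across, 160 mm tall; origin at the centre of its underside, z up
- sample_jar: bystander: loose glass jar with orange lid, 84 mm across, 110 mm tall; origin at the centre of its underside, z up
- beaker: bystander: loose glass beaker, 84 mm across, 110 mm tall; origin at the centre of its underside, z up
- spatula: bystander: loose spatula lying on the bench, 190 mm long
- dish: bystander: loose white dish, 100 mm across, 30 mm tall; origin at the centre of its underside, z up

How it is judged:
On the way, in this order (a step that is already met when the one before it is completed fails the run):
1. the bolt is drawn back clear of the left leaf (at least 50 of its 60 mm), both leaves still shut (value of joint bolt above 0.05 m and value of joint each of leaf_left, leaf_right below 0.2 rad), for 0.1 s.
2. the left leaf is wide open (over 1.2 rad) while the right one is still shut (under 0.2 rad) (value of joint leaf_left above 1.2 rad and value of joint leaf_right below 0.2 rad), for 0.1 s.
3. the right leaf is wide open as well (over 1.2 rad) (value of joint leaf_right above 1.2 rad), for 0.1 s.
At the end, for the whole second after the job is handed in: Both leaves stand at rest (under 0.05 rad/s), open more than 1.2 rad (about 69 degrees), and the bolt is still drawn back more than 50 of its 60 mm (value of joint bolt above 0.05 m and value of joint each of leaf_left, leaf_right above 1.2 rad and velocity of joint leaf_left between -0.05 and 0.05 rad/s and velocity of joint leaf_right between -0.05 and 0.05 rad/s); the robot touches nothing.
It fails at once if a loose bystander (tray, bottles, jar, beaker, spatula, dish) is shoved more than 40 mm (distance of any of tip_tray, amber_bottle, white_bottle, sample_jar, beaker, spatula, dish from where it was at the start of the episode above 0.04 m).
It fails at once if a loose bystander (all but the lying spatula) is tipped past 0.5 rad (angle between any of tip_tray, amber_bottle, white_bottle, sample_jar, beaker, dish's own z axis and vertical above 0.5 rad).
It also fails if it takes over 58 s, if anything falls off the work surface, if the arm or the gripper's body presses on something with over 40 N, if the wrist force passes 120 N, or if a joint passes its speed limit or range.

### The arm

A 6-joint arm with a two-finger parallel gripper is mounted at the origin on the work surface. World frame = base frame: x ahead of the robot, y to its left, z up, the work surface at z = 0. Lengths are in m, angles in rad, forces in N, time in s.
With the tool pointing down it reaches from about 0.25 to 0.775 m from the base axis. Payload 4 kg.
Tool frame: the origin (TCP) lies at the very end of the fingers, on their centre line; the grasp point (between the pads) lies 19 mm behind it (robot.grip_point_offset is the distance from the TCP to the grasp point, in m); z points along the fingers, x is the direction in which the jaws open and shut, and the axes are right-handed (so a half turn about z gives the same grasp; the last joint's range is limited). The gripper opens to 94 mm and grips with 3 to 60 N. Pads are 16 mm wide; open, the fingers measure 119 mm over their backs; the gripper's body (75 mm by 177 mm) begins 78 mm behind the grasp point.
Start: joints at [1.202, 0.087, 1.371, -0, 1.684, -0.103], TCP at [0.144, 0.531, 0.206] pointing down, gripper open.
Joint ranges: [-3.1, 3.1], [-0.76, 2.03], [0.27, 2.55], [-1.08, 4.22], [0.17, 2.65], [-2.57, 2.57]. Speed limits (rad/s): [2.79, 2.79, 3.14, 3.14, 3.14, 3.14].

### API

Orientations are given as [roll, pitch, yaw] about the fixed x, y, z axes, in that order (R = Rz(yaw) Ry(pitch) Rx(roll)).
In Python, from bench import robot gives the robot as it stands.
- The arm moves only by the shell command python3 -m inch 'ROWS'. ROWS is text: rows parted by semicolons, each of 5 numbers parted by spaces: the shift along the tool's x, y, z in cm, then the turn about the tool's z in rad, then the closure, from 0 (fully open) to 1 (shut). In form: tx ty tz spin claw; .... A call has 1 to 20 rows; each row is the pose to reach, as a shift and turn from the pose measured when the call began, along the tool's axes at that moment; what a row does not reach only later rows make up. A row lasts 1/12 s, in which the tool goes at most 41.7 mm and 7.16 degrees, less where a joint would pass 70% of its speed; a pose out of reach is approached as far as the arm can. A call with a gripper value outside its range is refused whole. The fingers move at their own pace and stop on an object; the grip force is fixed at half the most. Time passes only in rows, so rows that repeat a pose let the fingers close. It gives the time, the measured TCP pose, the force and the opening at its end, in the units of the state.
- robot.get_obs(): the state, without advancing time (a new reading comes with each control period).
- robot.snapshot(name): name is "scene" or "side" or "wrist"; returns (picture, depth): 480x640x3 uint8, blue, green, red; 480x640 float32, m along the optical axis (not along the pixel's ray), 0 where there is no reading.
- robot.camera_info(name): a dict with "K" (3x3 intrinsics, pixels), "dist" ([k1, k2, p1, p2, k3] as OpenCV has them; the pictures are not rectified), "extrinsics" (4x4, takes a point from world to camera coordinates); the wrist camera has in their place "mount" (4x4, takes a point from camera to tool coordinates, whose origin is the TCP and whose axes are the tool frame's). Camera axes: x right, y down, z forward; pixel columns grow to the right and rows downward; lengths in m; the calibration is good to about 2 mm. A picture is of the moment at which its call begins: read the wrist's pose just before it. camera_info takes no time and is no camera call.
- robot.close_job(): hands the job in, once; it reports no verdict.
The state is a dict: "time": time; "joint_positions": joint angles; "qvel": joint speeds; "joint_torque": joint torques, N m; "tool_pos": TCP position; "ee_rot": TCP orientation; "wrist_force": force on the tool from outside, world axes, zero at the start; "wrist_torque": the same for the moment, N m; "width": finger opening in m.
Only numpy, scipy, OpenCV 4.12 (cv2) and the standard library are available. Lean on these libraries where they do the work, as an engineer would, in place of code of your own. Each camera call takes 0.05 s, during which the arm holds its last target.

## Working session

There is one attempt and no reset: what is moved stays moved. The work goes in short steps, Python scripts to look and compute and a shell command to move; the robot and the scene stay as the last step left them, time stands still between calls to the robot, and variables do not carry over. Pictures are saved under pics/ and viewed, and the job is handed in when it is done.

```bash
ls; mkdir -p pics; cat > h.py <<'E'
import numpy as np, cv2, pickle
from bench import robot
def snap(n,f):
    im,d=robot.snapshot(n); cv2.imwrite('pics/'+f+'.png',im); np.savez('pics/'+f+'.npz',im=im,d=d); return im,d
E
python3 - <<'E'
from h import *
o=robot.get_obs(); print(o)
for n in ("scene","side"):
    snap(n,n+'0'); c=robot.camera_info(n); print(n,c)
print(robot.camera_info("wrist"))
E
```

```text
pics
{'time': 0.0, 'joint_positions': array([ 1.20187503e+00,  8.79514998e-02,  1.37223789e+00,  4.70035079e-06,
        1.68357507e+00, -1.03120490e-01]), 'qvel': array([ 0.00023061,  0.00201945, -0.00079711,  0.00056792, -0.0009207 ,
        0.0001319 ]), 'joint_torque': array([ 1.16077435e-04, -3.40185177e+01, -3.02428222e+01,  7.16638472e-02,
        3.31637647e-02, -2.08216215e-04]), 'tool_pos': array([0.1442939 , 0.53017734, 0.20431438]), 'ee_rot': array([-3.14136445e+00,  2.15978937e-03,  1.30499629e+00]), 'wrist_force': array([ 0.06190244, -0.16030672, -0.0499349 ]), 'wrist_torque': array([-0.00280129,  0.02131397, -0.02928114]), 'width': 0.09349975269172886}
scene {'K': array([[584.06962814,   0.        , 307.88873796],
       [  0.        , 584.06962814, 234.09626675],
       [  0.        ,   0.        ,   1.        ]]), 'dist': array([-0.11487924,  0.        ,  0.        ,  0.        ,  0.        ]), 'extrinsics': array([[ 4.14664040e-01,  9.09973442e-01,  1.43845289e-03,
        -2.12678565e-01],
       [ 6.06354644e-01, -2.75129198e-01, -7.46081745e-01,
        -2.129996
[... 567 characters left out ...]
1081483,  0.6723579 , -0.70957168,  1.5097296 ],
       [ 0.        ,  0.        ,  0.        ,  1.        ]])}
{'K': array([[391.50888188,   0.        , 319.64378732],
       [  0.        , 391.50888188, 236.26756627],
       [  0.        ,   0.        ,   1.        ]]), 'dist': array([0.00153752, 0.        , 0.        , 0.        , 0.        ]), 'mount': array([[ 9.99999325e-01, -1.89001802e-04,  1.14673438e-03,
        -1.20822923e-04],
       [-7.85780556e-05,  9.73435271e-01,  2.28962371e-01,
        -6.61191731e-02],
       [-1.15954599e-03, -2.28962307e-01,  9.73434598e-01,
        -1.79311707e-01],
       [ 0.00000000e+00,  0.00000000e+00,  0.00000000e+00,
         1.00000000e+00]])}
```

View pics/scene0.png

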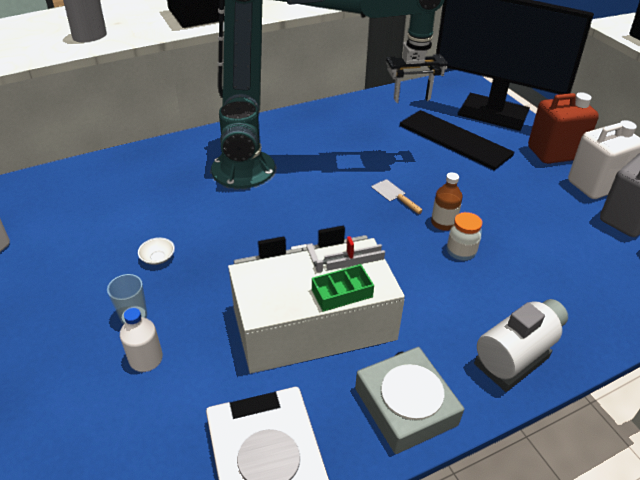

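View pics/side0.png

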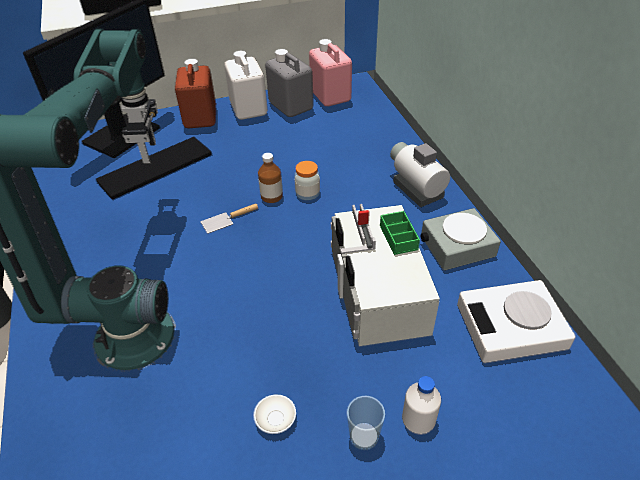

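The scene camera looks from behind the cabinet, with the paddle near (350,247) and the tabs near (272,247) and (331,236). The side view shows the paddle at (363,217). I'll measure with depth and colour masks.

```bash
cat >> h.py <<'E'
def world(n,d,im=None):
    c=robot.camera_info(n); K,dist,E=c["K"],c["dist"],c["extrinsics"]
    v,u=np.mgrid[0:480,0:640]
    p=cv2.undistortPoints(np.stack([u,v],-1).reshape(-1,1,2).astype(float),K,dist).reshape(480,640,2)
    pc=np.dstack([p[...,0]*d,p[...,1]*d,d])
    return (pc-E[:3,3])@E[:3,:3]
def proj(n,P):
    c=robot.camera_info(n);E=c["extrinsics"]
    return cv2.projectPoints(np.float64(P).reshape(-1,3),cv2.Rodrigues(E[:3,:3])[0],E[:3,3],c["K"],c["dist"])[0].reshape(-1,2)
E
python3 - <<'E'
from h import *
for n in("scene","side"):
    f=np.load(f'pics/{n}0.npz');im,d=f['im'],f['d'];W=world(n,d)
    b,g,r=[im[...,i].astype(int) for i in range(3)]
    near=(W[...,0]>.3)&(W[...,0]<.9)&(abs(W[...,1])<.4)&(d>0)
    bench=near&(abs(W[...,2])<.02)&(b>g+40); print(n,'bench z',np.median(W[...,2][bench]))
    hsv=cv2.cvtColor(im,cv2.COLOR_BGR2HSV)
    roof=near&(abs(W[...,2]-.155)<.006)&(hsv[...,1]<60)&(hsv[...,2]>150)
    P=W[roof][:,:2].astype(np.float32); 
    l,_,st,_=cv2.connectedComponentsWithStats(roof.astype(np.uint8)); 
    rect=cv2.minAreaRect(W[l==1+np.argmax(st[1:,4])][:,:2].astype(np.float32)*1000); print('roof',roof.sum(),rect)
    for nm,m in (('red',(r>120)&(g<60)&(b<60)&near&(W[...,2]>.17)),('green',(g>r+40)&(g>b+40)&near),('black',(r<40)&(g<40)&(b<40)&near&(W[...,2]>.165)&(W[...,2]<.215)),
      ('white/dish..',near&(W[...,2]>.02)&(W[...,2]<.5))):
        nn,l,st,ce=cv2.connectedComponentsWithStats(m.astype(np.uint8))
        for i in range(1,nn):
            if st[i,4]>20:
                q=W[l==i]; print(nm,st[i,4],ce[i].round(0),'med',np.median(q,0).round(3),'lo',np.percentile(q,2,0).round(3),'hi',np.percentile(q,98,0).round(3))
E
```

```text
scene bench z 0.0011593461587155725Traceback (most recent call last):
  File "<stdin>", line 11, in <module>
cv2.error: OpenCV(4.12.0) /io/opencv/modules/imgproc/src/convhull.cpp:143: error: (-215:Assertion failed) total >= 0 && (depth == CV_32F || depth == CV_32S) in function 'convexHull'
```

```bash
python3 - <<'E'
from h import *
for n in("scene","side"):
    f=np.load(f'pics/{n}0.npz');im,d=f['im'],f['d'];W=world(n,d)
    b,g,r=[im[...,i].astype(int) for i in range(3)]
    near=(W[...,0]>.25)&(W[...,0]<.95)&(abs(W[...,1])<.5)&(d>0)
    hsv=cv2.cvtColor(im,cv2.COLOR_BGR2HSV)
    roof=near&(abs(W[...,2]-.155)<.006)&(hsv[...,1]<60)&(hsv[...,2]>120)
    nn,l,st,_=cv2.connectedComponentsWithStats(roof.astype(np.uint8)); print(n,roof.sum(),nn)
    if nn>1:
        q=W[l==1+np.argmax(st[1:,4])];print('roof',np.median(q[:,2]),cv2.minAreaRect((q[:,:2]*1000).astype(np.float32)))
    for nm,m in (('red',(r>100)&(g<60)&(b<60)&near&(W[...,2]>.17)),('green',(g>r+40)&(g>b+40)&near),('black',(r<40)&(g<40)&(b<40)&near&(W[...,2]>.165)&(W[...,2]<.215)),
      ('any',near&(W[...,2]>.02)&(W[...,2]<.5))):
        nn,l,st,ce=cv2.connectedComponentsWithStats(m.astype(np.uint8))
        for i in range(1,nn):
            if st[i,4]>20:
                q=W[l==i]; print(nm,st[i,4],ce[i].round(0),'med',np.median(q,0).round(3),'lo',np.percentile(q,2,0).round(3),'hi',np.percentile(q,98,0).round(3))
E
```

```text
scene 7354 13
roof 0.15616127525600634 ((676.0493774414062, -61.97352600097656), (360.457763671875, 227.36070251464844), 81.19122314453125)
red 30 [350. 241.] med [0.668 0.034 0.225] lo [0.655 0.028 0.22 ] hi [0.682 0.038 0.228]
green 854 [341. 284.] med [ 0.733 -0.021  0.17 ] lo [ 0.683 -0.085  0.155] hi [0.785 0.034 0.198]
green 23 [337. 305.] med [ 0.78  -0.051  0.161] lo [ 0.777 -0.067  0.156] hi [ 0.782 -0.035  0.164]
black 373 [331. 235.] med [0.598 0.021 0.19 ] lo [ 0.59  -0.008  0.166] hi [0.605 0.052 0.207]
black 408 [272. 246.] med [ 0.575 -0.122  0.19 ] lo [ 0.567 -0.151  0.166] hi [ 0.582 -0.092  0.208]
any 2332 [456. 218.] med [0.595 0.417 0.091] lo [0.485 0.379 0.023] hi [0.661 0.459 0.17 ]
any 17663 [314. 297.] med [ 0.738 -0.083  0.156] lo [ 0.572 -0.247  0.029] hi [0.809 0.098 0.2  ]
any 306 [155. 249.] med [ 0.278 -0.36   0.027] lo [ 0.252 -0.403  0.021] hi [ 0.347 -0.312  0.035]
any 2881 [135. 321.] med [ 0.626 -0.464  0.093] lo [ 0.444 -0.498  0.025] hi [ 0.66  -0.428  0.162]
any 57 [549. 302.] med [0.942 0.419 0.116] lo [0.928 0.406 0.104] hi [0.949 0.431 0.122]

[... 1048 characters left out ...]
[0.533 0.453 0.17 ]
any 765 [307. 178.] med [0.614 0.396 0.083] lo [0.58  0.377 0.023] hi [0.656 0.451 0.114]
any 11156 [382. 273.] med [ 0.661 -0.133  0.154] lo [ 0.557 -0.253  0.03 ] hi [0.78  0.102 0.202]
any 1324 [442. 241.] med [0.911 0.003 0.067] lo [ 0.878 -0.062  0.023] hi [0.948 0.092 0.082]
any 3090 [491. 324.] med [ 0.894 -0.315  0.059] lo [ 0.842 -0.393  0.024] hi [ 0.948 -0.197  0.068]
any 1344 [421. 402.] med [ 0.604 -0.479  0.11 ] lo [ 0.582 -0.499  0.024] hi [ 0.65  -0.44   0.161]
any 414 [274. 410.] med [ 0.302 -0.341  0.027] lo [ 0.252 -0.403  0.02 ] hi [ 0.346 -0.309  0.034]
any 1285 [365. 418.] med [ 0.485 -0.447  0.073] lo [ 0.444 -0.499  0.023] hi [ 0.52  -0.424  0.112]
```

```bash
python3 -m inch '0 0 -2 -0.05 1; 0 0 -4 -0.11 1; 0 0 -6 -0.11 1; 0 0 -7 -0.11 1; 0 0 -7 -0.11 1; 0 0 -7 -0.11 1'
cat >> h.py <<'E'
YAW=-0.154; C=np.array([.6835,-.0645]); R=np.array([[np.cos(YAW),-np.sin(YAW)],[np.sin(YAW),np.cos(YAW)]])
def cab(p): p=np.asarray(p,float); return np.r_[R.T@(p[:2]-C),p[2]]*1000
def togo(target): # cabinet-frame mm target -> tool shift cm
    o=robot.get_obs(); from scipy.spatial.transform import Rotation as Q
    w=np.r_[R@(np.array(target[:2])/1000)+C,target[2]/1000]
    return (Q.from_euler('xyz',o['ee_rot']).as_matrix().T@(w-o['tool_pos'])*100).round(2)
def st():
    o=robot.get_obs(); print('t',o['time'],'cab',cab(o['tool_pos']).round(1),'rpy',o['ee_rot'].round(3),'F',o['wrist_force'].round(1),'w',round(o['width'],3))
E
python3 - <<'E'
from h import *
st()
# check points
for n in("scene","side"):
    f=np.load(f'pics/{n}0.npz');im=f['im'].copy()
    L=[]
    for x,y,z in [(-100,-180,155),(100,-180,155),(100,180,155),(-100,180,155),(-35,85,225),(-35,95,225),(-100,72.5,205),(-100,-72.5,205),(-100,40,205),(-100,105,205),(-23,19,190)]:
        L.append(np.r_[R@(np.array([x,y])/1000)+C,z/1000])
    for u,v in proj(n,L): cv2.circle(im,(int(round(u)),int(round(v))),1,(255,0,255),-1)
    c=im[200:380,200:450] if n=='scene' else im[190:350,310:450]
    cv2.imwrite(f'pics/{n}chk.png',cv2.resize(c,None,fx=3,fy=3))
# paddle in cab frame
    W=world(n,f['d']);b,g,r=[f['im'][...,i].astype(int) for i in range(3)]
    m=(r>100)&(g<60)&(b<60)&(W[...,2]>.18)&(W[...,2]<.23)&(abs(W[...,0]-.667)<.03)
    q=np.array([cab(p) for p in W[m]]); print(n,np.percentile(q,[3,50,97],0).round(1).tolist())
print(togo((-35,60,270)))
E
```

```text
time: 0.6
tool_pos: [0.1444, 0.5304, 0.2742]
ee_rot: [-3.141, 0.002, 1.415]
wrist_force: [0.3, 0.2, -0.8]
width: 0.0576
t 0.6 cab [-624.   505.2  274.2] rpy [-3.141e+00  2.000e-03  1.415e+00] F [ 0.3  0.2 -0.8] w 0.058
scene [[-43.5, 90.7, 217.9], [-28.5, 94.3, 224.9], [-16.1, 98.7, 227.6]]
side [[-43.4, 89.1, 182.6], [-32.0, 93.1, 204.2], [-19.0, 97.6, 226.3]]
[-44.4   58.99   0.47]
```

View pics/scenechk.png

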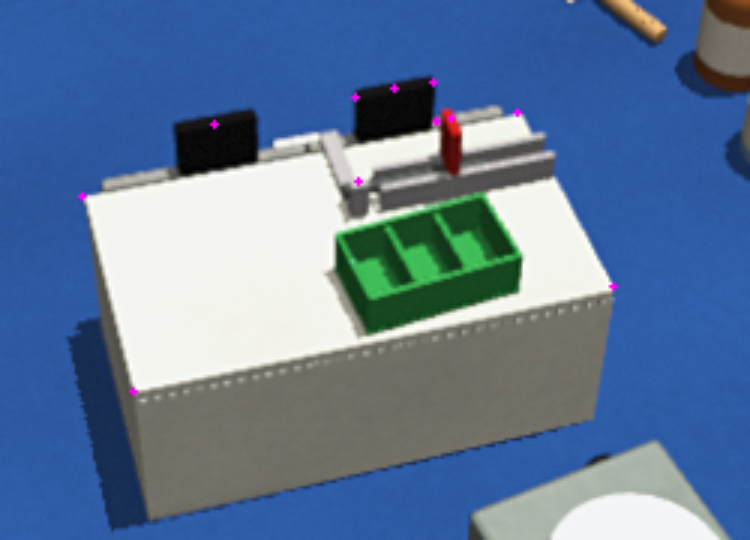

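View pics/sidechk.png

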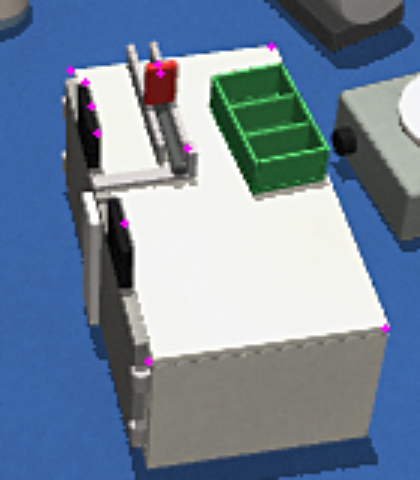

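Both overlays sit on the cabinet, the tabs and the lug. The paddle is at about y = 94 mm, so the bolt starts at about 9 mm. Next I'll move above the free gap to the right of the paddle.

```bash
python3 -m inch '-2.2 3 0 0 1; -4.4 6 0 0 1; -6.6 9 0 0 1; -9 12 0 0 1; -11.3 15 0 0 1; -13.5 18 0 0 1; -15.8 21 0 0 1; -18 24 0 0 1; -20.3 27 0 0 1; -22.6 30 0 0 1; -24.8 33 0 0 1; -27 36 0 0 1; -29.3 39 0 0 1; -31.6 42 0 0 1; -33.9 45 0 0 1; -36.1 48 0 0 1; -38.4 51 0 0 1; -40.6 54 0 0 1; -42.9 57 0 0 1; -44.4 59 0 0 1'
python3 - <<'E'
from h import *
print(togo((-33,60,270)),togo((-33,60,193)));st()
E
```

```text
time: 2.27
tool_pos: [0.6592, -0.0028, 0.2711]
ee_rot: [-3.137, 0.003, 1.412]
wrist_force: [-0.3, 0.0, 0.4]
width: 0.0009
[0.28 0.04 0.11] [0.3  0.08 7.81]
t 2.2667 cab [-33.5  57.2 271.1] rpy [-3.137e+00  3.000e-03  1.412e+00] F [-0.3  0.   0.4] w 0.001
```

```bash
python3 -m inch '0.2 0 0 0 1; 0.2 0 1.5 0 1; 0.2 0 3 0 1; 0.2 0 4.5 0 1; 0.2 0 5.7 0 1; 0.2 0 5.7 0 1'
python3 - <<'E'
from h import *
print(togo((-33,60,193)));st()
snap('side','side1');snap('scene','scene1');
im=cv2.imread('pics/side1.png')[130:330,270:470];im2=cv2.imread('pics/scene1.png')[130:330,230:430]
cv2.imwrite('pics/c1.png',cv2.resize(np.hstack([im,im2]),None,fx=2,fy=2))
E
```

```text
time: 2.77
tool_pos: [0.6569, -0.0002, 0.2088]
ee_rot: [-3.128, 0.003, 1.413]
wrist_force: [0.0, -0.1, -0.8]
width: 0.0004
[0.06 0.34 1.58]
t 2.7667 cab [-36.2  59.5 208.8] rpy [-3.128e+00  3.000e-03  1.413e+00] F [ 0.  -0.1 -0.8] w 0.0
```

View pics/c1.png

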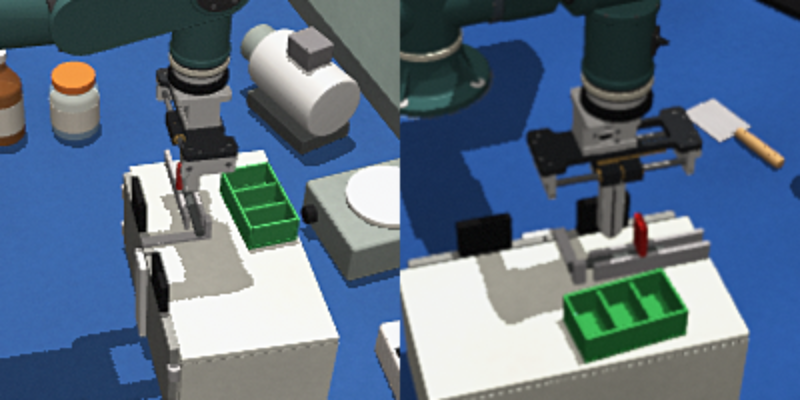

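The fingers are in the gap between the lug and the paddle, and the way is clear. Now I'll go down and push.

```bash
python3 -m inch '0 0.2 0.8 0 1; 0 0.3 1.5 0 1; 0 0.3 1.5 0 1; 0.8 0.3 1.5 0 1; 1.6 0.3 1.5 0 1; 2.4 0.3 1.5 0 1; 3.2 0.3 1.5 0 1; 4 0.3 1.5 0 1; 4.8 0.3 1.5 0 1; 5.6 0.3 1.5 0 1; 6.2 0.3 1.5 0 1; 6.6 0.3 1.5 0 1; 6.9 0.3 1.5 0 1; 6.9 0.3 1.5 0 1; 6.9 0.3 1.5 0 1'
python3 - <<'E'
from h import *
st()
im,d=snap('scene','scene2');im2,_=snap('side','side2')
cv2.imwrite('pics/c2.png',cv2.resize(np.hstack([im2[130:330,270:470],im[130:330,230:430]]),None,fx=2,fy=2))
st()
E
```

```text
time: 4.12
tool_pos: [0.6722, 0.0675, 0.1977]
ee_rot: [-3.134, 0.002, 1.413]
wrist_force: [0.1, -0.4, 0.5]
width: 0.0005
t 4.1167 cab [-31.4 128.8 197.7] rpy [-3.134e+00  2.000e-03  1.413e+00] F [ 0.1 -0.4  0.5] w 0.001
t 4.2167 cab [-31.5 128.7 197.4] rpy [-3.134e+00  2.000e-03  1.413e+00] F [-0.9 -1.   1.3] w 0.001
```

View pics/c2.png

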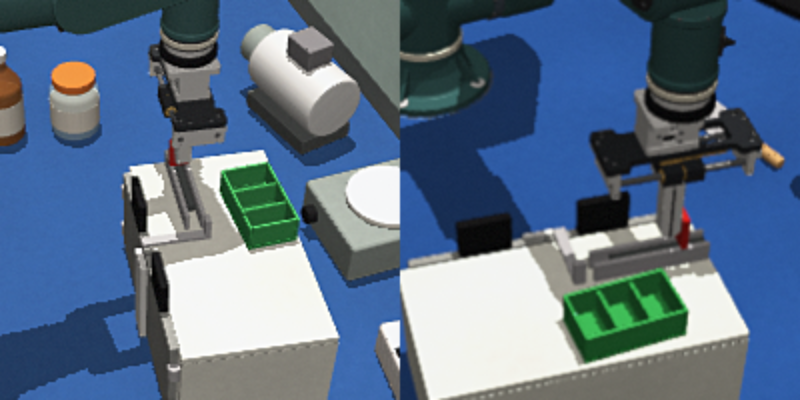

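The paddle has moved to the left end of its rails. I'll push a few millimetres more to find the stop.

```bash
python3 -m inch '0.3 0 0 0 1; 0.5 0 0 0 1; 0.5 0 0 0 1; 0.5 0 0 0 1'; python3 -m inch '-0.6 0 0 0 1; -1.2 0 0 0 1; -1.2 0 -2 0 1; -1.2 0 -4.5 0 1; -1.2 0 -4.5 0 1; -1.2 0 -4.5 0 1'
python3 - <<'E'
from h import *
st()
for n in("scene","side"):
    im,d=snap(n,n+'3');W=world(n,d);b,g,r=[im[...,i].astype(int) for i in range(3)]
    m=(r>100)&(g<60)&(b<60)&(W[...,2]>.18)&(W[...,2]<.23)&(abs(W[...,0]-.667)<.04)&(abs(W[...,1]-.08)<.05)
    q=np.array([cab(p) for p in W[m]]); print(n,np.percentile(q,[3,50,97],0).round(1).tolist())
print(togo((-80,72,240)),togo((-80,72,172)))
E
```

```text
time: 4.55
tool_pos: [0.6721, 0.0677, 0.1975]
ee_rot: [-3.133, 0.01, 1.409]
wrist_force: [-3.7, -11.3, 2.4]
width: 0.0004
time: 5.05
tool_pos: [0.6715, 0.0567, 0.2444]
ee_rot: [-3.137, 0.008, 1.409]
wrist_force: [0.5, 0.3, 0.4]
width: 0.0009
t 5.05 cab [-30.5 117.9 244.4] rpy [-3.137  0.008  1.409] F [0.5 0.3 0.4] w 0.001
scene [[-41.9, 140.0, 220.0], [-28.9, 143.9, 225.6], [-17.1, 149.5, 228.5]]
side [[-44.0, 138.7, 183.0], [-33.4, 143.3, 201.4], [-18.8, 148.0, 221.6]]
[-4.6  -4.8   0.21] [-4.54 -4.73  7.01]
```

The force rose to 11 N with no motion, so the bolt is against its stop, and the paddle measures about y = 144, consistent with 145 mm when drawn. Next I'll hook behind the left tab.

```bash
python3 -m inch '-2 -2 0 0 1; -4 -4 0 0 1; -4.6 -4.8 0 0 1; -4.6 -4.8 0 0 1; -4.6 -4.8 2 0 1; -4.6 -4.8 4 0 1; -4.6 -4.8 6 0 1; -4.6 -4.8 6.9 0 1; -4.6 -4.8 6.9 0 1; -4.6 -4.8 6.9 0 1'
python3 - <<'E'
from h import *
st()
o=[snap(n,n+'4')[0] for n in("scene","side")]
cv2.imwrite('pics/c4.png',cv2.resize(np.hstack([o[1][130:330,270:470],o[0][130:330,230:430]]),None,fx=2,fy=2))
# path for left leaf: finger centre, tool yaw fixed; half sizes a(y)=12.5 b(x)=8
o=robot.get_obs();p0=cab(o['tool_pos'])
for th in np.arange(0,1.56,.1):
    dr=np.array([-np.sin(th),-np.cos(th)]);n=np.array([np.cos(th),-np.sin(th)])
    s=8*abs(n[0])+12.5*abs(n[1])
    t=np.array([-103,168])+95.5*dr+(6+s)*n
    print(round(th,2),t.round(0),togo((t[0],t[1],p0[2])))
E
```

```text
time: 5.98
tool_pos: [0.6146, 0.0188, 0.1722]
ee_rot: [-3.129, 0.009, 1.41]
wrist_force: [0.3, 0.4, 0.2]
width: 0.0004
t 5.9833 cab [-80.9  71.8 172.2] rpy [-3.129  0.009  1.41 ] F [0.3 0.4 0.2] w 0.0
0.0 [-89.  72.] [ 0.07 -0.92  0.01]
0.1 [-97.  71.] [-0.04 -1.75  0.02]
0.2 [-106.   71.] [-0.08 -2.61  0.02]
0.3 [-115.   72.] [-0.04 -3.48  0.03]
0.4 [-123.   73.] [ 0.09 -4.35  0.04]
0.5 [-132.   75.] [ 0.29 -5.23  0.04]
0.6 [-141.   78.] [ 0.59 -6.09  0.05]
0.7 [-149.   82.] [ 0.97 -6.93  0.05]
0.8 [-157.   87.] [ 1.44 -7.74  0.05]
0.9 [-165.   92.] [ 2.   -8.52  0.05]
1.0 [-172.   99.] [ 2.64 -9.24  0.05]
1.1 [-179.  106.] [ 3.37 -9.91  0.05]
1.2 [-185.  114.] [  4.17 -10.5    0.05]
1.3 [-190.  123.] [  5.05 -11.01   0.05]
1.4 [-194.  132.] [  5.98 -11.44   0.04]
1.5 [-197.  142.] [  6.97 -11.76   0.04]
```

View pics/c4.png

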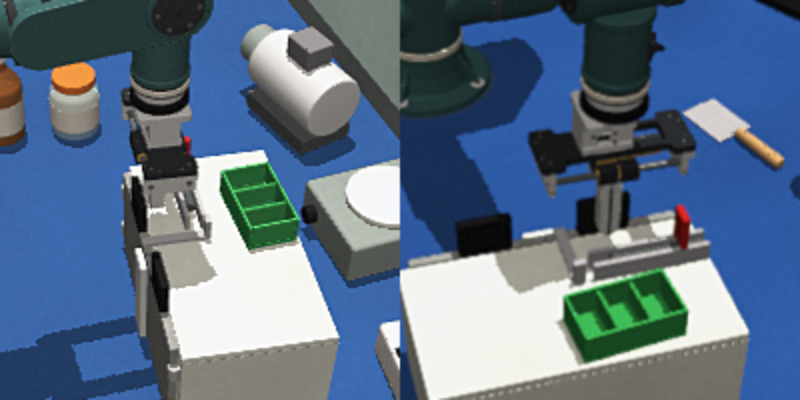

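The fingers stand between the left tab and the rails. Now I'll sweep along the arc.

```bash
python3 -m inch '0 -0.9 0 0 1; 0 -1.7 0 0 1; 0 -2.6 0 0 1; 0 -3.5 0 0 1; 0.1 -4.3 0 0 1; 0.3 -5.2 0 0 1; 0.6 -6.1 0 0 1; 1 -6.9 0 0 1; 1.4 -7.7 0 0 1; 2 -8.5 0 0 1; 2 -8.5 0 0 1'
python3 - <<'E'
from h import *
st()
o=[snap(n,n+'5')[0] for n in("scene","side")]
cv2.imwrite('pics/c5.png',cv2.resize(np.hstack([o[1][130:330,270:470],o[0][130:330,230:430]]),None,fx=2,fy=2))
p0=cab(robot.get_obs()['tool_pos'])
for th in np.arange(.9,1.7,.1):
    dr=np.array([-np.sin(th),-np.cos(th)]);n=np.array([np.cos(th),-np.sin(th)])
    s=8*abs(n[0])+12.5*abs(n[1])
    t=np.array([-103,168])+95.5*dr+(6+s)*n
    print(round(th,2),t.round(0),togo((t[0],t[1],172)))
E
```

```text
time: 7.0
tool_pos: [0.533, 0.0536, 0.175]
ee_rot: [-3.131, 0.009, 1.411]
wrist_force: [0.5, 0.5, 1.0]
width: 0.0005
t 7.0 cab [-166.8   93.6  175. ] rpy [-3.131  0.009  1.411] F [0.5 0.5 1. ] w 0.0
0.9 [-165.   92.] [-0.04  0.08  0.27]
1.0 [-172.   99.] [ 0.61 -0.64  0.27]
1.1 [-179.  106.] [ 1.33 -1.31  0.27]
1.2 [-185.  114.] [ 2.14 -1.9   0.27]
1.3 [-190.  123.] [ 3.01 -2.41  0.27]
1.4 [-194.  132.] [ 3.94 -2.83  0.26]
1.5 [-197.  142.] [ 4.93 -3.15  0.26]
1.6 [-199.  152.] [ 5.91 -3.37  0.25]
```

View pics/c5.png

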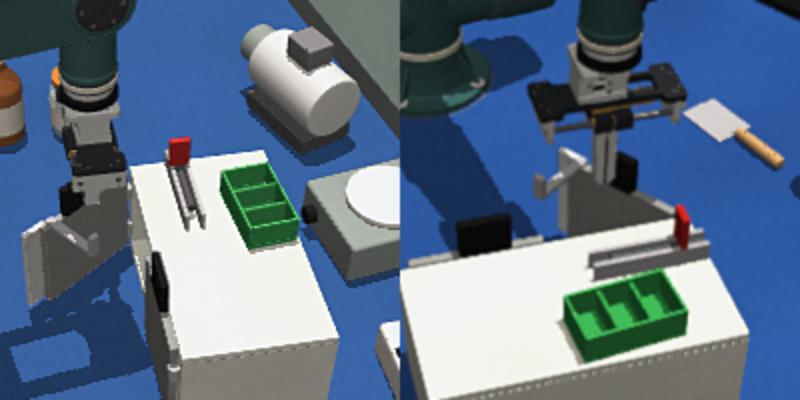

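The left leaf follows the fingers and is at about 0.9 rad. I'll continue.

```bash
python3 -m inch '0.6 -0.6 0.2 0 1; 1.3 -1.3 0.2 0 1; 2.1 -1.9 0.2 0 1; 3 -2.4 0.2 0 1; 3.9 -2.8 0.2 0 1; 4.6 -3.1 0.2 0 1; 5.2 -3.2 0.2 0 1; 5.6 -3.3 0.2 0 1; 5.6 -3.3 0.2 0 1; 5.6 -3.3 0.2 0 1'
python3 - <<'E'
from h import *
st()
o=[snap(n,n+'6')[0] for n in("scene","side")]
cv2.imwrite('pics/c6.png',cv2.resize(np.hstack([o[1][130:330,270:470],o[0][130:330,230:430]]),None,fx=2,fy=2))
st()
E
```

```text
time: 7.93
tool_pos: [0.5101, 0.1136, 0.1723]
ee_rot: [-3.131, 0.009, 1.411]
wrist_force: [-0.2, -0.0, -0.0]
width: 0.0002
t 7.9333 cab [-198.6  149.4  172.3] rpy [-3.131  0.009  1.411] F [-0.2 -0.  -0. ] w 0.0
t 8.0333 cab [-198.4  149.   172.4] rpy [-3.131  0.009  1.41 ] F [ 0.5  0.6 -0.9] w 0.001
```

View pics/c6.png

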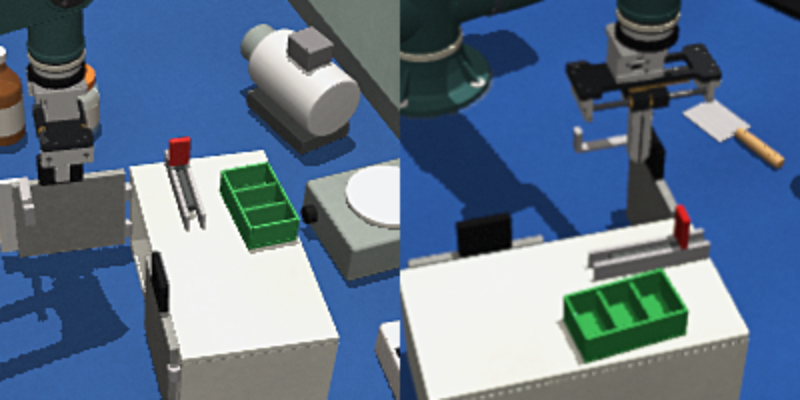

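The left leaf stands about square, at roughly 1.57 rad, and the right leaf is still shut. Next I'll back off, lift, and go behind the right tab.

```bash
python3 -m inch '-0.5 0 0 0 1; -1 0 -1 0 1; -1.2 0 -4 0 1; -1.2 0 -7 0 1; -1.2 0 -8 0 1; -4 1.5 -8 0 1; -7 4 -8 0 1; -10 6.5 -8 0 1; -13 9 -8 0 1; -16 11 -8 0 1; -19 11.8 -8 0 1; -21.5 11.8 -8 0 1; -22.2 11.8 -8 0 1; -22.2 11.8 -8 0 1; -22.2 11.8 -8 0 1'
python3 - <<'E'
from h import *
st();print(togo((-80,-72,172)))
E
```

```text
time: 9.28
tool_pos: [0.5921, -0.1239, 0.2531]
ee_rot: [-3.131, 0.008, 1.41]
wrist_force: [0.2, 0.4, -0.2]
width: 0.0004
t 9.2833 cab [-81.2 -72.7 253.1] rpy [-3.131  0.008  1.41 ] F [ 0.2  0.4 -0.2] w 0.0
[0.14 0.21 8.11]
```

```bash
python3 -m inch '0.1 0.2 2 0 1; 0.1 0.2 4 0 1; 0.1 0.2 6 0 1; 0.1 0.2 7.5 0 1; 0.1 0.2 8 0 1; 0.1 0.2 8 0 1; 0.1 0.2 8 0 1'
python3 - <<'E'
from h import *
st()
o=[snap(n,n+'7')[0] for n in("scene","side")]
cv2.imwrite('pics/c7.png',cv2.resize(np.hstack([o[1][130:330,270:470],o[0][130:330,230:430]]),None,fx=2,fy=2))
for th in np.arange(0,1.66,.1):
    dr=np.array([-np.sin(th),np.cos(th)]);n=np.array([np.cos(th),np.sin(th)])
    s=8*abs(n[0])+12.5*abs(n[1])
    t=np.array([-103,-168])+95.5*dr+(6+s)*n
    print(round(th,2),t.round(0),togo((t[0],t[1],172)))
E
```

```text
time: 9.87
tool_pos: [0.5936, -0.1226, 0.174]
ee_rot: [-3.132, 0.008, 1.412]
wrist_force: [-0.1, 1.0, 0.5]
width: 0.0005
t 9.8667 cab [-80.  -71.2 174. ] rpy [-3.132  0.008  1.412] F [-0.1  1.   0.5] w 0.001
0.0 [-89. -72.] [-0.07 -0.97  0.31]
0.1 [-97. -71.] [ 0.03 -1.81  0.32]
0.2 [-106.  -71.] [ 0.05 -2.67  0.32]
0.3 [-115.  -72.] [-0.   -3.53  0.33]
0.4 [-123.  -73.] [-0.14 -4.41  0.34]
0.5 [-132.  -75.] [-0.36 -5.28  0.35]
0.6 [-141.  -78.] [-0.66 -6.13  0.36]
0.7 [-149.  -82.] [-1.06 -6.97  0.37]
0.8 [-157.  -87.] [-1.54 -7.78  0.38]
0.9 [-165.  -92.] [-2.11 -8.55  0.39]
1.0 [-172.  -99.] [-2.76 -9.26  0.4 ]
1.1 [-179. -106.] [-3.49 -9.92  0.41]
1.2 [-185. -114.] [ -4.3  -10.5    0.42]
1.3 [-190. -123.] [ -5.18 -11.     0.43]
1.4 [-194. -132.] [ -6.12 -11.41   0.44]
1.5 [-197. -142.] [ -7.11 -11.72   0.45]
1.6 [-199. -152.] [ -8.1  -11.92   0.46]
```

View pics/c7.png

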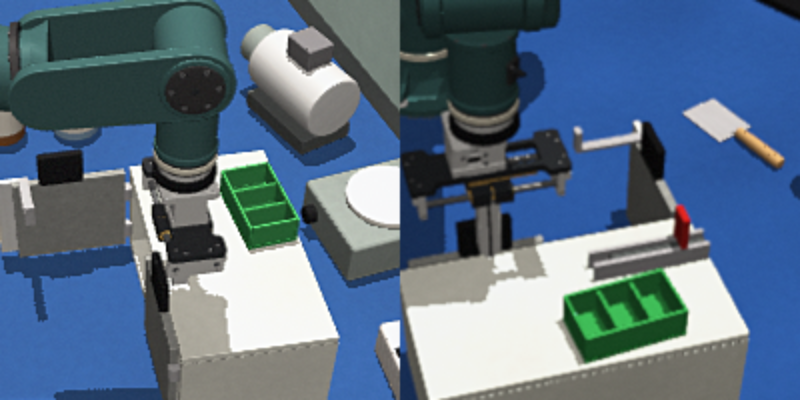

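The fingers are behind the right tab, and the left leaf and paddle are unchanged. Now I'll sweep the right leaf.

```bash
python3 -m inch '0 -0.9 0.2 0 1; 0 -1.8 0.2 0 1; 0 -2.6 0.2 0 1; 0 -3.5 0.2 0 1; -0.1 -4.4 0.2 0 1; -0.4 -5.3 0.2 0 1; -0.7 -6.1 0.2 0 1; -1.1 -7 0.2 0 1; -1.5 -7.8 0.2 0 1; -2.1 -8.5 0.2 0 1; -2.8 -9.3 0.2 0 1; -3.5 -9.9 0.2 0 1; -4.3 -10.5 0.2 0 1; -5.2 -11 0.2 0 1; -6.1 -11.4 0.2 0 1; -6.8 -11.6 0.2 0 1; -7.4 -11.8 0.2 0 1; -7.9 -11.9 0.2 0 1; -7.9 -11.9 0.2 0 1; -7.9 -11.9 0.2 0 1'
python3 - <<'E'
from h import *
st()
o=[snap(n,n+'8')[0] for n in("scene","side")]
cv2.imwrite('pics/c8.png',cv2.resize(np.hstack([o[1][130:330,270:470],o[0][130:330,230:430]]),None,fx=2,fy=2))
E
```

```text
time: 11.63
tool_pos: [0.4637, -0.1828, 0.1745]
ee_rot: [-3.133, 0.009, 1.41]
wrist_force: [-0.1, -0.1, 0.3]
width: 0.0004
t 11.6333 cab [-199.1 -150.7  174.5] rpy [-3.133  0.009  1.41 ] F [-0.1 -0.1  0.3] w 0.0
```

View pics/c8.png

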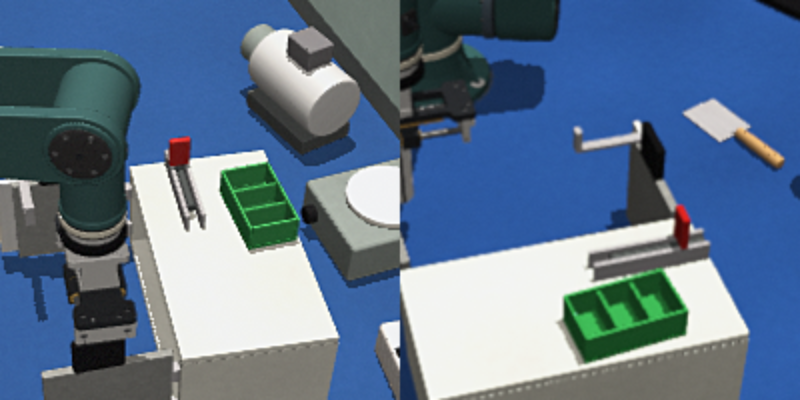

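The right leaf is now square to the front as well. I'll back off, lift clear and check.

```bash
python3 -m inch '0.5 0 0 0 1; 1 0 0 0 1; 1.2 0 -2 0 1; 1.2 0 -5 0 1; 1.2 0 -8 0 1; 1.2 0 -11 0 1; 1.2 0 -13 0 1; 1.2 0 -13 0 1; 1.2 0 -13 0 1; 1.2 0 -13 0 1'
python3 - <<'E'
from h import *
o=[]
for n in("scene","side"):
    im,d=snap(n,n+'9');o.append(im);W=world(n,d);b,g,r=[im[...,i].astype(int) for i in range(3)]
    Wc=np.dstack([(W[...,:2]-C)@R,W[...,2:]])*1000
    for nm,s in(('L',1),('R',-1)):
        m=(Wc[...,2]>165)&(Wc[...,2]<206)&(r<45)&(g<45)&(b<45)&(abs(Wc[...,1]-s*168)<60)&(Wc[...,0]<-115)&(Wc[...,0]>-260)&(d>0)
        q=Wc[m][:,:2]
        if len(q)>20:
            vx,vy,x,y=cv2.fitLine(q.astype(np.float32),cv2.DIST_HUBER,0,.01,.01).ravel(); 
            print(n,nm,len(q),'angle',np.degrees(np.arctan2(abs(vx),abs(vy))).round(1),(vx,vy),q.mean(0).round(0))
    m=(r>100)&(g<60)&(b<60)&(abs(Wc[...,2]-202)<26)&(abs(Wc[...,0]+35)<30)&(abs(Wc[...,1]-120)<60)
    print('paddle',np.percentile(Wc[m],[3,50,97],0).round(0).tolist())
cv2.imwrite('pics/s9.png',np.hstack([cv2.resize(o[1],(400,300)),cv2.resize(o[0],(400,300))]))
st();print(np.abs(robot.get_obs()['qvel']).max())
E
```

```text
time: 12.57
tool_pos: [0.4668, -0.169, 0.3027]
ee_rot: [-3.131, 0.008, 1.411]
wrist_force: [-0.1, 0.6, -0.7]
width: 0.0002
scene L 176 angle 87.6 (np.float32(0.99914217), np.float32(0.041410964)) [-186.  165.]
scene R 134 angle 84.0 (np.float32(0.99446136), np.float32(0.10510313)) [-184. -172.]
paddle [[-41.0, 141.0, 218.0], [-28.0, 144.0, 225.0], [-15.0, 148.0, 228.0]]
side L 110 angle 85.5 (np.float32(0.99692255), np.float32(-0.078392655)) [-215.  166.]
side R 328 angle 87.6 (np.float32(0.999098), np.float32(0.04246402)) [-199. -174.]
paddle [[-44.0, 138.0, 184.0], [-30.0, 143.0, 205.0], [-18.0, 148.0, 225.0]]
t 12.6667 cab [-198.4 -136.6  302. ] rpy [-3.129  0.007  1.411] F [ 0.2 -0.6 -0.7] w 0.0
0.003121114017008604
```

View pics/s9.png

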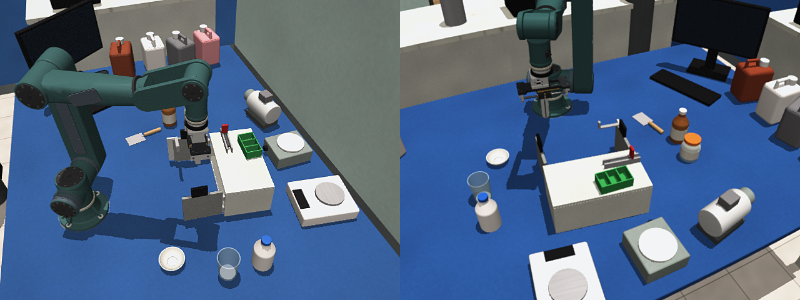

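Both leaves are at about 90°, the paddle is drawn back, the arm is clear and the bystanders look undisturbed. I'm handing in.

```bash
python3 -c "
from bench import robot
print(robot.close_job())"
```

```text
the job is handed in; nothing more can be done
None
```

The job is done and handed in at about 12.7 s of the 58 s allowed; no verdict was reported.

I pushed the bolt to its left stop with closed fingers. I then hooked behind each tab over the roof and swept the left leaf open, then the right one. Finally I lifted the arm clear.

**Last checks:**
- **Bolt:** the paddle sits at about y = 144 mm in the cabinet's frame, against 145 when fully drawn. When pushed further it took 11 N without moving.
- **Leaves:** line fits on the tabs put both about square. The four readings (two cameras, two leaves) were 84 to 88°, and the fit doesn't show which side of 90° they fall on. The scene and side cameras disagreed by 2 to 4° for each leaf, but all are well past 69°.
- **Arm and bystanders:** the arm was clear with wrist force under 1 N, and every bystander looked undisturbed. I judged the bystanders by eye and did not measure how far they might have moved.

My cabinet position is probably about 3 mm off along x, judging by the paddle. I left margin for that, and it caused no trouble.

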